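# Fill the snack carousel and hold the square jar to the front

## Task

Tip all four walnuts from the little handled tray into the open bowl in the middle of the snack carousel and set the empty tray back down flat on the table. Then turn the carousel until the square jar, the one with the tall knob, stands in line with the brass tongue that marks the front, and finish while still holding the carousel still there with the gripper: do not let go. Leave the other things on the table and the green start button alone.

Things in the scene. Friction and masses are not known exactly. Their poses are not given: they have to be found in the camera images.
- tray_grip (a point): Grip point of the loose aluminium tray (0.18 kg): centre line of its dark wooden handle, a bar along the tray's x, 14 mm wide (y), 18 mm high, 75 mm above the tray's underside at mid-height. From this point the bar runs 28 mm towards the lip and 46 mm to the upright on the back wall; below it is open. Axes are the tray's: z up, -x towards the pouring lip.
- tray_lip (a point): Middle of the tray's pouring lip edge: from the grip point 64 mm towards the tray's -x and 61 mm down. The tray is 112 mm long, 74 mm wide, side and back walls 36 mm high; this end has no wall, only the floor sloping up to the lip at 18 degrees. Held level the nuts stay in; tipped lip-down by 45 degrees they roll out over it. Axes as the tray.
- walnut1_center (a point): Centre of walnut 1 of 4: a loose round nut, 28 mm across, 12 g, that rolls easily; it starts in the tray.
- walnut2_center (a point): Centre of walnut 2 of 4: a loose round nut, 28 mm across, 12 g, that rolls easily; it starts in the tray.
- walnut3_center (a point): Centre of walnut 3 of 4: a loose round nut, 28 mm across, 12 g, that rolls easily; it starts in the tray.
- walnut4_center (a point): Centre of walnut 4 of 4: a loose round nut, 28 mm across, 12 g, that rolls easily; it starts in the tray.
- turntable: Turning part of the snack carousel: wooden disc 272 mm across, top 24 mm above the table, turns either way without end, stays where left (friction 0.12 N m). Origin on its axis at table height; the square jar is on its -x axis. Fixed on it: a bowl at the centre and, 105 mm out, five round jars (tops 66 mm up) and one square jar (50 mm wide, top 79 mm up) with a tall knob.
- bowl_center (a point): Middle of the open bowl on the carousel's axis, 50 mm above the table. The bowl's rim is 128 mm across outside (120 inside), 72 mm above the table; its inner floor is about 76 mm across, 29 mm above the table.
- square_jar_knob (a point): Centre line of the square jar's wooden knob, 100 mm above the table: an upright round post 18 mm across from 79 to 115 mm above the table. It moves with the turntable, 105 mm from the axis.
- front_spot (a point): Where the knob must come: fixed point 105 mm from the carousel's axis, 100 mm above the table, straight above the brass tongue (18 mm wide, 8 mm high, with a round end 30 mm across, 10 mm high, that sticks out to 190 mm from the axis) on the carousel's fixed foot.
- bangle: Pale jade bangle lying flat, 74 mm across, 9 mm high; origin centre of its underside. Bystander.
- coaster: Round rosewood coaster, 94 mm across, 8 mm thick; origin centre of its underside. Bystander.
- tea_bowl: Gold-rimmed white porcelain tea bowl, 92 mm across, 56 mm high; origin centre of its underside. Bystander.
- hair_claw: Pink plastic hair claw, 62 mm long (x), about 50 mm wide and 48 mm high; origin centre of its underside. Bystander.
- tile_a: Mahjong tile lying flat, 26 x 36 x 21 mm; origin centre of its underside. Bystander.
- tile_b: Mahjong tile lying flat, 26 x 36 x 21 mm; origin centre of its underside. Bystander.
- green_button (a joint): Round green push button, 40 mm across, nearly flush at the right-hand table edge (-y side); 0 = up, 0.003 m = pressed. Leave it alone.
Mind the look-alikes: they are no part of the job. What is shaped like the part that bears tray_grip but turquoise is not meant.

How it is judged:
By the outcome, as a careful person would: the job done as asked, in the order asked, and still so for the second after the job is handed in, while the arm keeps its last pose, push and grip.
It also fails if it takes over 72 s, if anything falls off the work surface, if the arm or the gripper's body presses on something with over 40 N, if the wrist force passes 120 N, or if a joint passes its speed limit or range.

## Robot

A 7-joint arm with a two-finger parallel gripper is mounted at the origin on the work surface. World frame = base frame: x ahead of the robot, y to its left, z up, the work surface at z = 0. Lengths are in mm, angles in rad, forces in N, time in s.
With the tool pointing down it reaches from about 350 to 900 mm from the base axis. Payload 8.1 kg.
Tool frame: the origin (TCP) lies midway between the tips of the shut fingers; the grasp point (between the pads) lies 19 mm behind it; z points along the fingers, y is the line along which they close (so a half turn about z gives the same grasp; the last joint's range is limited). The gripper opens to 92 mm and grips with 3 to 60 N. Pads are 19 mm wide; open, the fingers measure 130 mm over their backs; the gripper's body (75 mm by 190 mm) begins 47 mm behind the grasp point.
Start: joints at [1.13, 0.434, 0.025, 1.573, -0.012, 1.134, -0.075], TCP at [207.11, -589.701, 226.742] pointing down, gripper open.
Joint ranges: [-2.62, 2.62], [-0.44, 2.09], [-1.27, 1.32], [0.08, 2.57], [-1.32, 4.46], [0.12, 2], [-2.74, 2.74]. Speed limits (rad/s): [2.22, 2.22, 3.01, 3.01, 3.14, 3.14, 3.14].

## Interface

Orientations are given as [roll, pitch, yaw] about the fixed x, y, z axes, in that order (R = Rz(yaw) Ry(pitch) Rx(roll)).
In Python, from workcell import monitor, vision, ticket gives the robot as it stands. The module is installed in compiled form; this text tells all that it offers.
- The arm moves only by the shell command python3 -m creep 'ROWS'. ROWS is JSON, one flat list of numbers, 5 for each row, row after row: the closure, from 0 (fully open) to 1 (shut), then the shift along the tool's x, y, z in m, then the turn about the tool's z in rad. A call has 1 to 8 rows; each row is the pose to reach, as a shift and turn from the pose commanded when the call began, along the tool's axes at that moment; what a row does not reach only later rows make up. A row lasts 1/10 s, in which the tool goes at most 50 mm and 8.59 degrees, less where a joint would pass 70% of its speed; a pose out of reach is approached as far as the arm can. A call with a gripper value outside its range is refused whole. The fingers move at their own pace and stop on an object; the grip force is fixed at half the most. Time passes only in rows, so rows that repeat a pose let the fingers close. It gives the time, the measured TCP pose, the force, the opening and the grip force at its end, in the units of the state.
- monitor.get_obs(): the state, without advancing time (a new reading comes with each control period).
- vision.grab_frame(name): name is "side" or "top"; returns (picture, depth): 400x640x3 uint8, blue, green, red; 400x640 float32, mm along the optical axis (not along the pixel's ray), 0 where there is no reading.
- vision.get_calibration(name): a dict with "vfov" (degrees; the focal length in pixels is half the picture's height over the tangent of half this angle, whatever the lens; pixels are square), "cx", "cy" (the principal point, pixels), "extrinsics" (4x4, takes a point from camera to world coordinates). Camera axes: x right, y up, looking along -z (the intrinsics and any distortion apply to the point x, -y, -z); pixel columns grow to the right and rows downward; lengths in mm; the calibration is good to about 2 mm. A picture is of the moment at which its call begins. get_calibration takes no time and is no camera call.
- ticket.job_done(): hands the job in; it is judged then, once.
The state is a dict: "t": time; "q": joint angles; "dq": joint speeds; "joint_torque": joint torques, N m; "tool_pos": TCP position; "ee_rot": TCP orientation; "wrist_force": force on the tool from outside, world axes, zero at the start; "wrist_torque": the same for the moment, N m; "opening": opening from 0.0 (shut) to 1.0 (fully open); "grip_force": force on a finger pad.
Only numpy, scipy, OpenCV 4.12 (cv2) and the standard library are available. Lean on these libraries where they do the work, as an engineer would, in place of code of your own. Each camera call takes 0.05 s, during which the arm holds its last target. There are 200 camera calls.

## Working session

There is one attempt and no reset: what is moved stays moved. The work goes in short steps, Python scripts to look and compute and a shell command to move; the robot and the scene stay as the last step left them, time stands still between calls to the robot, and variables do not carry over. Pictures are saved under pics/ and viewed, at most 10 in all, crops included, and the job is handed in when it is done.

```bash
mkdir -p pics; cat > h.py <<'E'
import numpy as np, cv2
from workcell import monitor, vision, ticket
def save(n,f):
    im,d=vision.grab_frame(n); cv2.imwrite(f'pics/{f}.png',im); np.save(f'pics/{f}.npy',d); return im,d
def world(n,u,v,d):
    c=vision.get_calibration(n); f=200/np.tan(np.radians(c['vfov'])/2)
    p=np.array([(u-c['cx'])/f*d, -(v-c['cy'])/f*d, -d, 1]); return (np.array(c['extrinsics'])@p)[:3]
E
python3 - <<'E'
from h import *
for n in('top','side'):
    save(n,n+'0'); print({k:np.round(v,3).tolist() if not isinstance(v,str) else v for k,v in vision.get_calibration(n).items()})
o=monitor.get_obs(); print({k:np.round(v,3).tolist() for k,v in o.items()})
E
```

```text
{'vfov': 49.711, 'cx': 318.36, 'cy': 198.633, 'extrinsics': [[0.017, 0.998, -0.068, 375.911], [-0.999, 0.019, 0.027, -17.54], [0.029, 0.068, 0.997, 1224.012], [0.0, 0.0, 0.0, 1.0]]}
{'vfov': 42.781, 'cx': 325.879, 'cy': 195.471, 'extrinsics': [[0.972, 0.174, -0.159, 175.733], [-0.236, 0.718, -0.654, -1146.155], [0.001, 0.673, 0.739, 1329.88], [0.0, 0.0, 0.0, 1.0]]}
{'t': 0.1, 'q': [1.13, 0.435, 0.025, 1.574, -0.012, 1.134, -0.075], 'dq': [-0.0, -0.0, 0.001, -0.002, -0.001, -0.001, 0.001], 'joint_torque': [0.004, -66.912, 0.988, -31.515, -0.061, 0.037, 0.0], 'tool_pos': [206.897, -589.281, 226.015], 'ee_rot': [-3.14, 0.0, 0.338], 'wrist_force': [0.141, -0.609, 0.922], 'wrist_torque': [0.017, 0.017, 0.018], 'grip_force': 0.0, 'opening': 1.001}
```

View pics/top0.png

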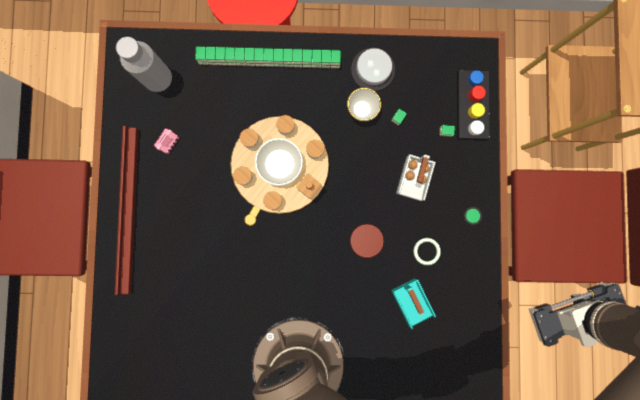

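View pics/side0.png

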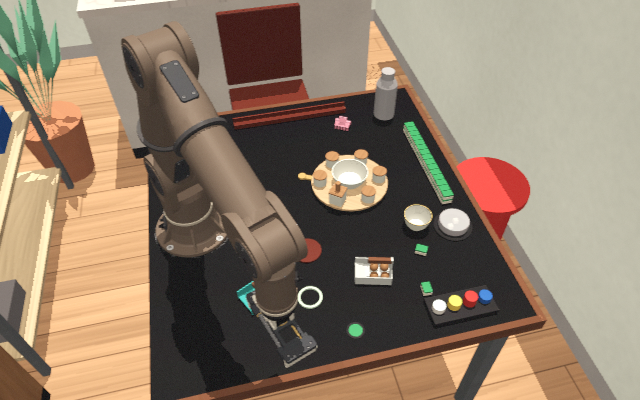

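```bash
python3 - <<'E'
from h import *
im=cv2.imread('pics/top0.png')
a=cv2.resize(im[140:214,380:454],None,fx=7.5,fy=7.5,interpolation=cv2.INTER_CUBIC)[:555,:]
b=cv2.resize(im[105:235,222:338],None,fx=4.27,fy=4.27,interpolation=cv2.INTER_CUBIC)
c=np.zeros((556,max(1,0)+0,3),np.uint8)
cv2.imwrite('pics/cropA.png',a); cv2.imwrite('pics/cropB.png',b); print(a.shape,b.shape)
E
```

```text
(555, 555, 3) (555, 495, 3)
```

View pics/cropA.png

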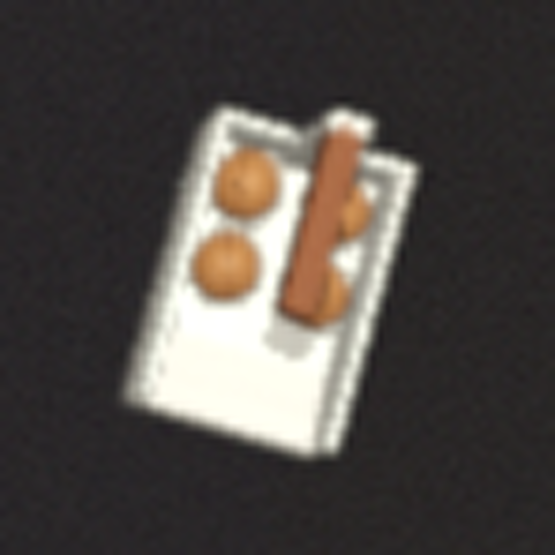

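View pics/cropB.png

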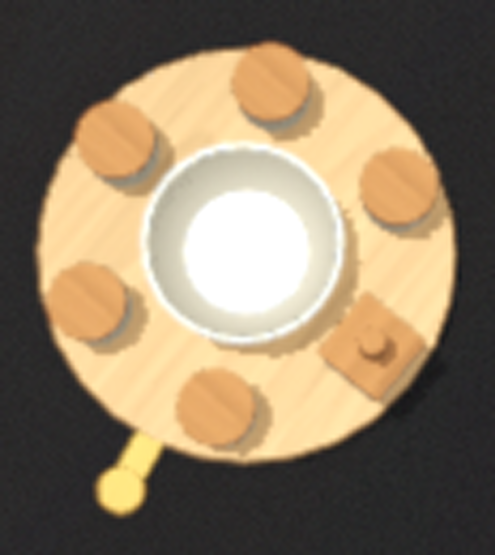

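```bash
cat >> h.py <<'E'
def hit(n,u,v,z):
    c=np.array(vision.get_calibration(n)['extrinsics'])[:3,3]; p=world(n,u,v,1000.); return c+(p-c)*(z-c[2])/(p[2]-c[2])
A=lambda x,y:(380+(x+.5)/7.5-.5,140+(y+.5)/7.5-.5)
B=lambda x,y:(222+(x+.5)/4.27-.5,105+(y+.5)/4.27-.5)
E
python3 - <<'E'
from h import *
d=np.load('pics/top0.npy')
def r(x): return np.round(x,1)
hf=hit('top',*A(303,305),84); hb=hit('top',*A(345,133),84); lip=hit('top',*A(230,428),14)
c1=hit('top',*A(130,402),14);c2=hit('top',*A(330,455),14)
bl=hit('top',*A(222,112),36);br=hit('top',*A(415,165),36)
print('handle',r(hf),r(hb),'lip',r(lip),'back',r((bl+br)/2),np.linalg.norm(hb-hf),np.linalg.norm(c1-c2),np.linalg.norm(bl-br))
g=lambda a:np.degrees(np.arctan2(a[1],a[0]))
print('ang +x: handle',g(hb-hf),'long',g((bl+br)/2-lip),'from lip edge',g(c1-c2)-90)
bowl=hit('top',*B(243.5,243),72); jar=hit('top',*B(373,346),79); knob=hit('top',*B(381,342),115); ton=hit('top',*B(121,491),10)
print('bowl',r(bowl),'jar',r(jar),np.hypot(*(jar-bowl)[:2]),g(jar-bowl),'knob',r(knob),g(knob-bowl),'tongue',r(ton),np.hypot(*(ton-bowl)[:2]),g(ton-bowl))
# check depths
for nm,(u,v) in dict(handle=A(322,220),jar=B(345,346),floor=B(243,250),tongue=B(121,491)).items():
    print(nm,r(world('top',u,v,d[int(round(v)),int(round(u))])))
# side view depth check of rim
E
```

```text
handle [ 508.3 -319.7   84. ] [ 570.5 -334.8   84. ] lip [ 469.2 -310.6   14. ] back [ 576.4 -338.2   36. ] 63.995801431271346 78.19499737021836 74.7741193582919
ang +x: handle -13.630118005812557 long -14.454435587636539 from lip edge -13.758606142655523
bowl [552.5  59.2  72. ] jar [488.4 -23.4  79. ] 104.49739992654278 -127.83302360500173 knob [487.4 -28.  115. ] -126.76723973599236 tongue [396.5 139.6  10. ] 175.47497275972677 152.73208378313163
handle [ 538.6 -325.9   86.2]
jar [488.5  -5.9  74.7]
floor [554.9  62.5  25.8]
tongue [396.5 139.5  10.3]
```

The aluminium tray (416,177), holding four nuts, has a dark wooden handle. The tray at (413,303) is turquoise and is the look-alike, so it isn't the one meant. The crop confirms the first. The square jar with the knob is at about (309,186), the only square one, and the tongue's end is at (250,220).

```bash
cat >> h.py <<'E'
from scipy.spatial.transform import Rotation as R
def plan(x,y,z,yaw=None):
    o=monitor.get_obs(); r=R.from_euler('xyz',o['ee_rot']); s=r.inv().apply(np.array([x,y,z])-o['tool_pos'])/1000
    t=0 if yaw is None else -((np.radians(yaw)-o['ee_rot'][2]+np.pi)%(2*np.pi)-np.pi)
    print('t',round(o['t'],2),'pos',np.round(o['tool_pos'],1),'rpy',np.round(np.degrees(o['ee_rot']),1),'F',np.round(o['wrist_force'],1),'open',round(o['opening'],3),'grip',round(o['grip_force'],1),'q',np.round(o['q'],2)); print('shift',np.round(s,4),'turn',round(t,3))
E
python3 -c "
from h import *
plan(532,-326.4,180,166)"
```

```text
t 0.1 pos [ 206.9 -589.3  226. ] rpy [-179.9    0.    19.3] F [ 0.1 -0.6  0.9] open 1.001 grip 0.0 q [ 1.13  0.44  0.03  1.57 -0.01  1.13 -0.08]
shift [ 0.3938 -0.1403  0.0462] turn -2.56
```

```bash
python3 -m creep '[0,0.02,-0.007,0,-0.13,0,0.045,-0.016,0,-0.26,0,0.07,-0.025,0,-0.39,0,0.1,-0.035,0,-0.52,0,0.13,-0.046,0,-0.65,0,0.16,-0.057,0,-0.78,0,0.19,-0.068,0,-0.91,0,0.22,-0.078,0,-1.04]'; python3 -c "
from h import *
plan(532,-326.4,180,166)"
```

```text
t: 0.9
tool_pos: [389.5, -442.1, 226.5]
ee_rot: [-3.141, -0.0, 1.383]
wrist_force: [0.3, -1.4, 0.2]
opening: 1.0
grip_force: 0.0
t 0.9 pos [ 389.5 -442.1  226.5] rpy [-180.    -0.    79.2] F [ 0.3 -1.4  0.2] open 1.0 grip 0.0 q [ 0.95  0.4  -0.27  1.65  0.11  1.12  0.46]
shift [0.1403 0.1184 0.0464] turn -1.514
```

```bash
python3 -m creep '[0,0.02,0.016,0,-0.14,0,0.04,0.032,0,-0.28,0,0.06,0.048,0,-0.42,0,0.08,0.066,0.005,-0.56,0,0.1,0.084,0.01,-0.7,0,0.12,0.1,0.015,-0.84,0,0.13,0.11,0.02,-0.98,0,0.14,0.118,0.025,-1.12]';python3 -c "
from h import *
plan(532,-326.4,140,166)"
```

```text
t: 1.7
tool_pos: [532.2, -327.5, 201.1]
ee_rot: [3.141, -0.001, 2.504]
wrist_force: [0.4, -1.1, -0.6]
opening: 0.997
grip_force: 0.0
t 1.7 pos [ 532.2 -327.5  201.1] rpy [180.   -0.  143.5] F [ 0.4 -1.1 -0.6] open 0.997 grip 0.0 q [ 0.83  0.52 -0.54  1.57  0.28  1.13  1.15]
shift [0.0007 0.0007 0.0611] turn -0.393
```

```bash
python3 -m creep '[0,0.001,0.001,0.02,-0.13,0,0.001,0.001,0.045,-0.26,0,0.001,0.001,0.07,-0.393,0,0.001,0.001,0.09,-0.393,0,0.001,0.001,0.091,-0.393]';python3 -c "
from h import *
plan(532,-326.4,56,166)
im,d=save('side','s1'); b=save('top','t1')[0]
a=cv2.resize(im[220:310,320:430],(440,360),interpolation=cv2.INTER_CUBIC); b=cv2.resize(b[140:230,370:460],(360,360),interpolation=cv2.INTER_CUBIC)
cv2.imwrite('pics/c1.png',np.hstack([a,b]))"
```

```text
t: 2.2
tool_pos: [529.1, -326.5, 107.6]
ee_rot: [3.14, -0.005, 2.89]
wrist_force: [-0.2, -0.2, -0.6]
opening: 0.996
grip_force: 0.0
t 2.2 pos [ 529.1 -326.5  107.6] rpy [179.9  -0.3 165.6] F [-0.2 -0.2 -0.6] open 0.996 grip 0.0 q [ 0.86  0.63 -0.6   1.67  0.41  0.98  1.44]
shift [-0.0031  0.0008  0.0515] turn -0.007
```

View pics/c1.png

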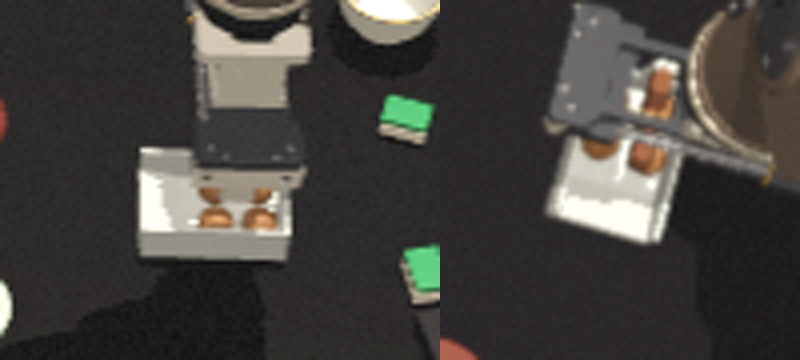

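The gripper straddles the handle: it shows at (655,90) in the right half, between the fingers. The nuts sit in the back of the tray, so I'll go down and close.

```bash
python3 -m creep '[0,-0.002,0.001,0.015,-0.007,0,-0.002,0.001,0.03,-0.007,0,-0.002,0.001,0.043,-0.007,0,-0.002,0.001,0.051,-0.007,0.5,-0.002,0.001,0.051,-0.007,1,-0.002,0.001,0.051,-0.007,1,-0.002,0.001,0.051,-0.007,1,-0.002,0.001,0.051,-0.007]'; python3 -m creep '[1,0,0,0,0,1,0,0,0,0,1,0,0,0,0]'
```

```text
t: 3.1
tool_pos: [533.9, -326.8, 60.4]
ee_rot: [-3.141, 0.001, 2.898]
wrist_force: [-0.3, 0.5, -0.0]
opening: 0.704
grip_force: 0.0
t: 3.4
tool_pos: [533.6, -326.7, 59.9]
ee_rot: [-3.141, 0.0, 2.898]
wrist_force: [-0.3, -0.2, -0.1]
opening: 0.44
grip_force: 0.0
```

```bash
python3 -m creep '[1,0,0,0.002,0,1,0,0,0.004,0,1,0,0,0.004,0,1,0,0,0.004,0,1,0,0,0.004,0,1,0,0,0.004,0]'
```

```text
t: 4.0
tool_pos: [533.2, -326.7, 55.5]
ee_rot: [-3.141, -0.001, 2.897]
wrist_force: [-0.0, -0.0, -1.6]
opening: 0.151
grip_force: 30.0
```

```bash
python3 -m creep '[1,0,0,-0.003,0,1,0,0,-0.01,0,1,0,0,-0.022,0,1,0,0,-0.036,0,1,0,0,-0.05,0,1,0,0,-0.062,0,1,0,0,-0.07,0,1,0,0,-0.074,0]';python3 -c "
from h import *
plan(540,-180,205,166)
im,d=save('side','s2'); cv2.imwrite('pics/c2.png',cv2.resize(im[170:310,300:440],(560,560),interpolation=cv2.INTER_CUBIC))"
```

```text
t: 4.8
tool_pos: [533.8, -326.8, 131.0]
ee_rot: [-3.141, 0.001, 2.898]
wrist_force: [-0.3, -0.3, -2.6]
opening: 0.148
grip_force: 30.0
t 4.8 pos [ 533.8 -326.8  131. ] rpy [-1.80e+02  1.00e-01  1.66e+02] F [-0.3 -0.3 -2.6] open 0.148 grip 30.0 q [ 0.87  0.6  -0.61  1.64  0.39  1.02  1.46]
shift [ 0.0294  0.1439 -0.0741] turn 0.0
```

View pics/c2.png

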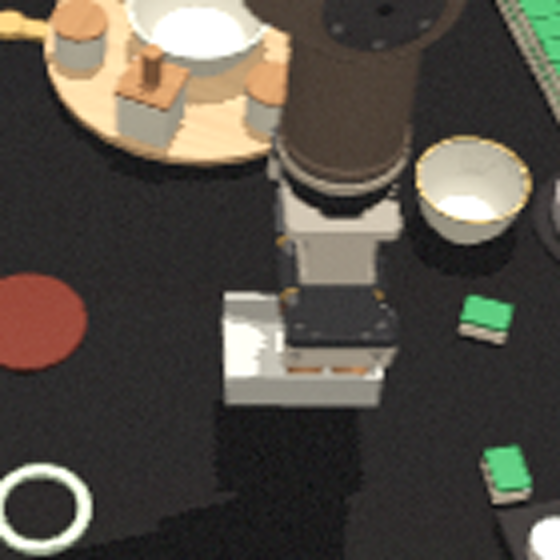

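Tray is level with the nuts in. The wrist can't be tilted, so I'll pivot the tray in the grip. The plan is to rest its back underside on the square jar's knob, lip over the bowl, and go down.

```bash
python3 -c "
from h import *
plan(515.4,10.8,205,52.5)"
```

```text
t 4.85 pos [ 533.9 -326.8  131. ] rpy [-1.80e+02  1.00e-01  1.66e+02] F [ 1.5 -0.4 -1.2] open 0.152 grip 30.0 q [ 0.86  0.6  -0.61  1.64  0.39  1.02  1.46]
shift [ 0.0994  0.3231 -0.0742] turn 1.981
```

```bash
python3 -m creep '[1,0.001,0.002,-0.003,0.01,1,0.002,0.007,-0.009,0.04,1,0.004,0.015,-0.018,0.09,1,0.008,0.026,-0.029,0.16,1,0.012,0.039,-0.041,0.24,1,0.016,0.053,-0.053,0.33,1,0.021,0.068,-0.064,0.42,1,0.025,0.082,-0.072,0.51]';python3 -c "
from h import *
plan(515.4,10.8,205,52.5)"
```

```text
t: 5.65
tool_pos: [529.1, -239.5, 202.5]
ee_rot: [3.141, -0.0, 2.383]
wrist_force: [-0.8, 0.7, -2.8]
opening: 0.151
grip_force: 30.0
t 5.65 pos [ 529.1 -239.5  202.5] rpy [180.   -0.  136.5] F [-0.8  0.7 -2.8] open 0.151 grip 30.0 q [ 0.72  0.44 -0.54  1.68  0.25  1.09  0.92]
shift [ 0.1821  0.1723 -0.0024] turn 1.467
```

```bash
python3 -m creep '[1,0.01,0.01,0,0.09,1,0.02,0.02,0,0.18,1,0.031,0.029,0,0.27,1,0.042,0.039,-0.002,0.36,1,0.053,0.049,-0.002,0.45,1,0.064,0.059,-0.002,0.54,1,0.075,0.069,-0.002,0.63,1,0.086,0.079,-0.002,0.71]';python3 -c "
from h import *
plan(515.4,10.8,205,52.5)"
```

```text
t: 6.45
tool_pos: [520.1, -123.2, 203.7]
ee_rot: [-3.141, -0.0, 1.673]
wrist_force: [0.6, 1.0, -2.0]
opening: 0.152
grip_force: 30.0
t 6.45 pos [ 520.1 -123.2  203.7] rpy [-180.    -0.    95.9] F [ 0.6  1.  -2. ] open 0.152 grip 30.0 q [ 0.46  0.35 -0.43  1.8   0.17  1.03  0.07]
shift [ 0.1337  0.0091 -0.0012] turn 0.757
```

```bash
python3 -m creep '[1,0.014,0.001,0,0.09,1,0.028,0.002,0,0.18,1,0.042,0.003,0,0.27,1,0.056,0.004,0,0.36,1,0.07,0.005,0,0.45,1,0.084,0.006,0,0.53,1,0.097,0.007,0,0.6,1,0.109,0.008,0,0.66]';python3 -m creep '[1,0.009,0,0,0.04,1,0.016,0,0,0.07,1,0.021,0,0,0.09,1,0.023,0,0,0.1,1,0.024,0,0,0.1,1,0.024,0,0,0.1]';python3 -c "
from h import *
plan(515.4,10.8,171,52.5)
im,d=save('top','t3'); s,_=save('side','s3')
a=cv2.resize(im[105:235,222:352],(400,400),interpolation=cv2.INTER_CUBIC); b=cv2.resize(s[120:250,280:410],(400,400),interpolation=cv2.INTER_CUBIC)
cv2.imwrite('pics/c3.png',np.hstack([a,b]))"
```

```text
t: 7.25
tool_pos: [516.3, -13.9, 203.8]
ee_rot: [-3.141, -0.0, 1.014]
wrist_force: [0.3, 0.9, -2.3]
opening: 0.148
grip_force: 30.0
t: 7.85
tool_pos: [529.2, 5.0, 203.7]
ee_rot: [-3.141, 0.0, 0.918]
wrist_force: [1.0, 0.5, -3.0]
opening: 0.151
grip_force: 30.0
t 7.85 pos [529.2   5.  203.7] rpy [-180.     0.    52.6] F [ 1.   0.5 -3. ] open 0.151 grip 30.0 q [ 0.14  0.33 -0.33  1.82  0.12  1.02 -0.88]
shift [-0.0038 -0.0145  0.0327] turn 0.002
```

View pics/c3.png

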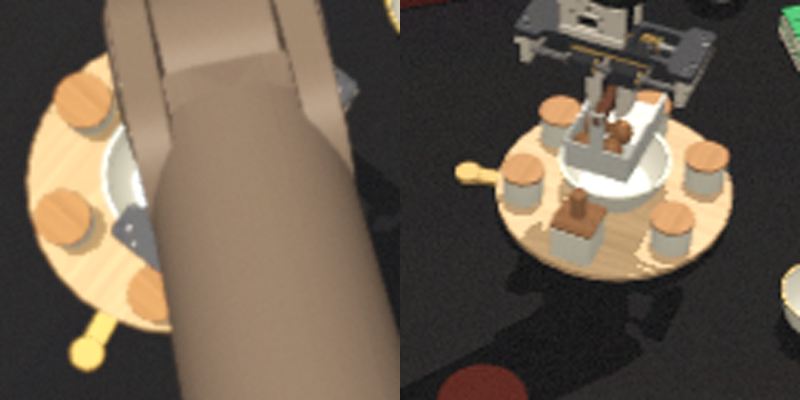

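The side crop shows the tray level with its nuts above the bowl, at (615,135). The knob at (578,205) is clear behind it. I'm 14 mm off sideways, so I'll correct that, then descend onto the knob.

```bash
python3 -m creep '[1,-0.001,-0.004,0,0,1,-0.003,-0.009,0,0,1,-0.004,-0.013,0.004,0,1,-0.004,-0.0145,0.01,0,1,-0.004,-0.0145,0.018,0,1,-0.004,-0.0145,0.024,0,1,-0.004,-0.0145,0.028,0,1,-0.004,-0.0145,0.028,0]';python3 -c "
from h import *
plan(515.4,10.8,171,52.5)"
```

```text
t: 8.75
tool_pos: [515.1, 10.7, 174.9]
ee_rot: [-3.141, 0.001, 0.918]
wrist_force: [1.1, -1.0, -2.3]
opening: 0.155
grip_force: 30.0
t 8.75 pos [515.1  10.7 174.9] rpy [-1.799e+02  1.000e-01  5.260e+01] F [ 1.1 -1.  -2.3] open 0.155 grip 30.0 q [ 0.13  0.34 -0.33  1.88  0.13  0.94 -0.91]
shift [0.0003 0.0002 0.0039] turn 0.001
```

```bash
python3 -m creep '[1,0,0,0.003,0,1,0.001,0,0.005,0,1,0.003,0,0.007,0,1,0.004,0,0.009,0,1,0.004,0,0.01,0]'
```

```text
t: 9.25
tool_pos: [519.7, 14.9, 167.1]
ee_rot: [3.139, -0.003, 0.918]
wrist_force: [0.8, 1.0, 10.5]
opening: 0.154
grip_force: 30.0
```

```bash
python3 -m creep '[1,0.001,0,0.002,0,1,0.002,0,0.004,0,1,0.004,0,0.006,0,1,0.005,0,0.008,0,1,0.005,0,0.008,0]';python3 -c "
from h import *
plan(515.4,10.8,171,52.5)
s,d=save('side','s4'); cv2.imwrite('pics/c4.png',cv2.resize(s[120:220,290:390],(600,600),interpolation=cv2.INTER_CUBIC))
# tray-side points: bright pixels, in radial frame
v,u=np.mgrid[120:200,310:370]; m=(d[120:200,310:370]>0)
W=np.array([world('side',a,b,d[b,a]) for a,b in zip(u[m],v[m])]); e=np.array([np.cos(np.radians(-127.5)),np.sin(np.radians(-127.5))])
P=W[:,:2]-[552.5,59.2]; r=P@e; l=P@[-e[1],e[0]]
hsv=cv2.cvtColor(s,cv2.COLOR_BGR2HSV)[120:200,310:370][m]
k=(np.abs(np.abs(l)-36)<6)&(W[:,2]>85)&(W[:,2]<200)&(hsv[:,1]<40)&(r<110)&(r>-40)
for lo in range(-40,110,10):
    q=k&(r>=lo)&(r<lo+10)
    if q.sum()>1: print(lo,q.sum(),np.round([W[q,2].min(),W[q,2].max()]))
"
```

```text
t: 9.75
tool_pos: [525.2, 21.2, 160.7]
ee_rot: [3.136, -0.009, 0.92]
wrist_force: [4.1, 6.5, 15.3]
opening: 0.148
grip_force: 30.0
t 9.75 pos [525.2  21.2 160.7] rpy [179.7  -0.5  52.7] F [ 4.1  6.5 15.3] open 0.148 grip 30.0 q [ 0.11  0.36 -0.33  1.89  0.14  0.91 -0.93]
shift [-0.0141 -0.0014 -0.0104] turn 0.003Traceback (most recent call last):
  File "<string>", line 7, in <module>
    W=np.array([world('side',a,b,d[b,a]) for a,b in zip(u[m],v[m])]); e=np.array([np.cos(np.radians(-127.5)),np.sin(np.radians(-127.5))])
                ~~~~~^^^^^^^^^^^^^^^^^^^
  File "h.py", line 6, in world
    c=vision.get_calibration(n); f=200/np.tan(np.radians(c['vfov'])/2)
ValueError: time passes only in moves, steps and waits
```

```bash
cat >> h.py <<'E'
CAL={n:vision.get_calibration(n) for n in('top','side')}
def worldv(n,u,v,d):
    c=CAL[n]; f=200/np.tan(np.radians(c['vfov'])/2); u,v,d=map(np.asarray,(u,v,d))
    return np.c_[(u-c['cx'])/f*d,-(v-c['cy'])/f*d,-d,np.ones(len(u))]@np.array(c['extrinsics'])[:3].T
def prof(f,l0=36,ang=-127.5,c=(552.5,59.2),sel=0):
    s=cv2.imread(f'pics/{f}.png'); d=np.load(f'pics/{f}.npy')
    v,u=np.nonzero(d>0); W=worldv('side',u,v,d[v,u]); e=np.array([np.cos(np.radians(ang)),np.sin(np.radians(ang))])
    P=W[:,:2]-np.array(c); r=P@e; l=P@[-e[1],e[0]]; S=cv2.cvtColor(s,cv2.COLOR_BGR2HSV)[v,u,1]
    k=(np.abs(np.abs(l)-l0)<6)&(W[:,2]>76)&(W[:,2]<200)&(S<45)&(r<110)&(r>-50)
    for lo in range(-50,110,10):
        q=k&(r>=lo)&(r<lo+10)
        if q.sum()>1: print(lo,q.sum(),np.round([W[q,2].min(),W[q,2].max()]),np.round(l[q].mean()))
E
python3 -c "
from h import *
prof('s4');print();prof('s3')"
```

```text
-10 4 [103. 130.] 38.0
0 10 [ 97. 138.] 38.0
10 10 [100. 141.] 38.0
20 15 [100. 141.] 14.0
30 15 [106. 141.] 10.0
40 18 [105. 147.] 6.0
50 19 [ 80. 139.] -11.0
60 22 [107. 152.] 6.0
70 13 [115. 150.] 17.0
80 15 [114. 148.] 19.0
90 21 [122. 151.] 23.0
100 15 [114. 146.] 30.0

-10 5 [156. 163.] 36.0
0 9 [153. 165.] 35.0
10 7 [149. 162.] 34.0
20 5 [150. 158.] 35.0
30 4 [149. 157.] 34.0
40 3 [151. 153.] 36.0
50 5 [151. 154.] 35.0
60 2 [154. 155.] 36.0
90 10 [149. 181.] 35.0
100 20 [149. 188.] 36.0
```

View pics/c4.png

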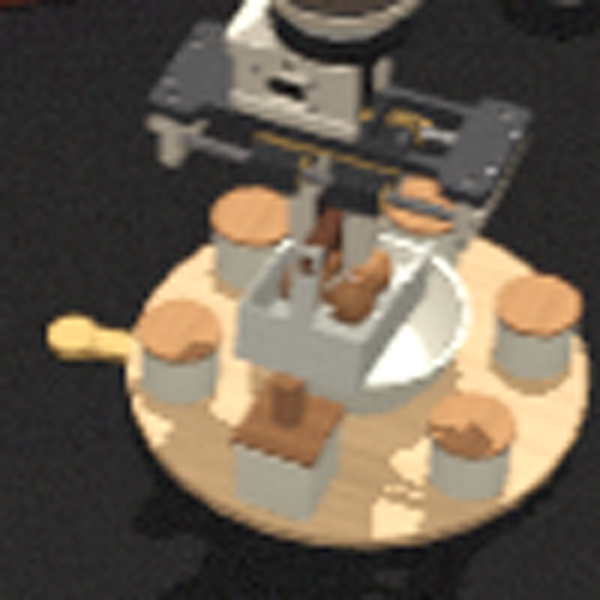

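```bash
python3 -m creep '[1,0.001,0,0.003,0,1,0.002,0,0.006,0,1,0.004,0,0.009,0,1,0.006,0,0.012,0,1,0.007,0,0.012,0]';python3 -c "
from h import *
save('side','s5'); prof('s5'); plan(515.4,10.8,171,52.5)"
```

```text
t: 10.3
tool_pos: [531.2, 28.4, 149.6]
ee_rot: [3.135, -0.012, 0.921]
wrist_force: [7.1, 10.0, 15.5]
opening: 0.151
grip_force: 30.0
-10 2 [110. 116.] 38.0
0 10 [ 83. 119.] 39.0
10 12 [ 92. 122.] 15.0
20 17 [ 85. 127.] 13.0
30 13 [ 92. 129.] 5.0
40 19 [ 97. 133.] 5.0
50 19 [104. 139.] 8.0
60 14 [105. 143.] 8.0
70 13 [110. 147.] 22.0
80 12 [113. 145.] 20.0
90 26 [117. 150.] 30.0
100 6 [120. 138.] 35.0
t 10.35 pos [531.2  28.3 149.6] rpy [179.6  -0.7  52.8] F [ 6.9 11.2 15.8] open 0.146 grip 30.0 q [ 0.1   0.38 -0.33  1.89  0.15  0.88 -0.95]
shift [-0.0233 -0.0018 -0.0217] turn 0.005
```

```bash
python3 -m creep '[1,0.002,0,0.004,0,1,0.004,0,0.008,0,1,0.007,0,0.012,0,1,0.01,0,0.015,0,1,0.013,0,0.018,0,1,0.016,0,0.021,0,1,0.017,0,0.023,0]';python3 -c "
from h import *
save('side','s6'); prof('s6'); plan(515.4,10.8,171,52.5)"
```

```text
t: 11.05
tool_pos: [539.4, 40.0, 125.1]
ee_rot: [3.137, -0.008, 0.92]
wrist_force: [1.8, 6.6, 18.2]
opening: 0.151
grip_force: 30.0
0 3 [82. 84.] 15.0
10 10 [78. 93.] 2.0
20 9 [ 85. 196.] 6.0
30 5 [ 78. 104.] 39.0
40 11 [ 77. 118.] 26.0
50 14 [ 85. 199.] 33.0
60 9 [102. 198.] 37.0
70 16 [101. 145.] 25.0
80 20 [111. 152.] 26.0
90 22 [111. 138.] 23.0
100 2 [125. 127.] 37.0
t 11.1 pos [539.4  40.1 125. ] rpy [179.7  -0.4  52.7] F [ 4.8  5.9 12.6] open 0.154 grip 30.0 q [ 0.07  0.43 -0.32  1.89  0.17  0.84 -0.99]
shift [-0.0375 -0.0012 -0.0462] turn 0.004
```

```bash
python3 -m creep '[1,0,0,0,0,1,0,0,0,0,1,0,0,0,0,1,0,0,0,0]';python3 -c "
from h import *
s,_=save('side','s7'); im,_=save('top','t7')
a=cv2.resize(s[120:210,300:390],(400,400),interpolation=cv2.INTER_CUBIC); b=cv2.resize(im[115:205,235:325],(400,400),interpolation=cv2.INTER_CUBIC)
cv2.imwrite('pics/c7.png',np.hstack([a,b]))"
```

```text
t: 11.5
tool_pos: [539.3, 40.0, 125.2]
ee_rot: [3.137, -0.008, 0.92]
wrist_force: [4.4, 6.2, 9.6]
opening: 0.149
grip_force: 30.0
```

View pics/c7.png

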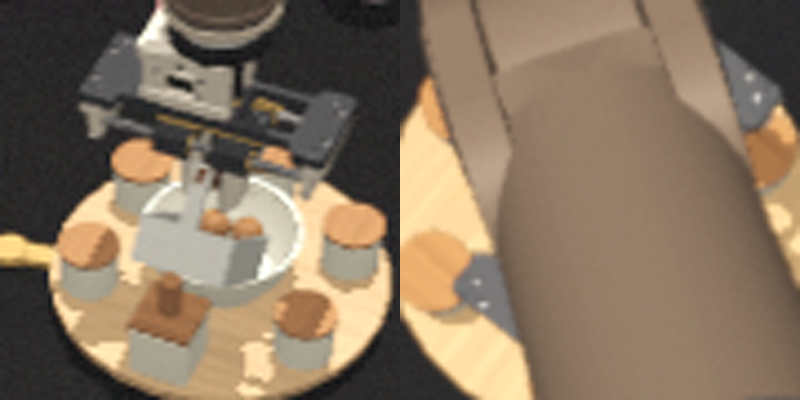

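```bash
python3 -c "
from h import *
d=np.load('pics/s7.npy'); s=cv2.imread('pics/s7.png')
for u,v in((348,169),(348,170),(355,171),(355,172),(352,171)): 
    w=worldv('side',[u],[v],[d[v,u]])[0]; print(u,v,s[v,u],np.round(w), 'r,l',np.round([(w[:2]-[552.5,59.2])@[-.609,-.793],(w[:2]-[552.5,59.2])@[.793,-.609]]))"
```

```text
348 169 [111 161 215] [556.  84.  58.] r,l [-22. -13.]
348 170 [ 91 137 189] [557.  87.  50.] r,l [-25. -14.]
355 171 [ 99 147 202] [578.  72.  55.] r,l [-26.  12.]
355 172 [ 88 131 180] [578.  72.  49.] r,l [-26.  13.]
352 171 [ 70 110 159] [569.  79.  50.] r,l [-26.   1.]
```

```bash
python3 -m creep '[1,0.002,0,-0.003,0,1,0.004,0,-0.008,0,1,0.006,0,-0.015,0,1,0.008,0,-0.022,0,1,0.008,0,-0.03,0,1,0.008,0,-0.04,0,1,0.008,0,-0.05,0,1,0.008,0,-0.06,0]';python3 -c "
from h import *
s,_=save('side','s8'); d=np.load('pics/s8.npy'); hsv=cv2.cvtColor(s,cv2.COLOR_BGR2HSV)
v,u=np.nonzero((d>0)&(hsv[...,1]>110)&(hsv[...,0]<16)); W=worldv('side',u,v,d[v,u]); P=W[:,:2]-[552.5,59.2]; r=P@[-.609,-.793]; l=P@[.793,-.609]
k=(np.hypot(r,l)<62)&(W[:,2]>25)
for x in zip(u[k],v[k],np.round(r[k]),np.round(l[k]),np.round(W[k,2])): print(*map(int,x),end=' | ')
plan(0,0,0)"
```

```text
t: 12.4
tool_pos: [540.3, 43.2, 183.7]
ee_rot: [3.141, -0.0, 0.918]
wrist_force: [0.0, 0.1, -1.6]
opening: 0.151
grip_force: 30.0
372 67 17 59 521 | 371 68 19 57 518 | 337 95 46 -33 417 | 337 96 42 -34 411 | 349 145 34 8 225 | 349 146 32 7 219 | 345 170 -17 -22 54 | 346 170 -19 -19 53 | 345 171 -15 -21 51 | 346 171 -23 -20 44 | 347 171 -20 -15 49 | 348 171 -17 -11 53 | 349 171 -21 -8 51 | 352 171 -24 2 52 | 353 171 -25 5 52 | 354 171 -22 10 57 | 355 171 -27 12 54 | 356 171 -27 16 54 | 357 171 -27 20 57 | 358 171 -34 21 51 | 339 172 6 -36 59 | 340 172 3 -33 58 | 341 172 0 -30 56 | 346 172 -20 -19 42 | 347 172 -15 -13 49 | 348 172 -17 -10 49 | 349 172 -18 -7 49 | 350 172 -23 -5 45 | 353 172 -23 6 49 | 354 172 -23 10 52 | 355 172 -29 12 47 | 356 172 -36 13 41 | 357 172 -25 20 53 | 358 172 -33 21 46 | 338 173 6 -39 52 | 339 173 3 -37 51 | 340 173 10 -30 60 | 341 173 5 -28 57 | 342 173 0 -27 52 | 346 173 -15 -17 42 | 347 173 -17 -14 42 | 348 173 -14 -9 46 | 349 173 -20 -8 42 | 353 173 -16 9 52 | 354 173 -20 11 49 | 355 173 -27 13 44 | 356 173 -20 19 53 | 357 173 -23 21 51 | 358 173 -30 23
[... 680 characters left out ...]
 177 5 -24 39 | 343 177 9 -19 44 | 338 178 21 -33 44 | 339 178 17 -31 41 | 340 178 22 -25 48 | 341 178 14 -24 42 | 342 178 12 -21 41 | 340 179 13 -28 33 | 345 179 26 -5 55 | 346 179 27 0 59 | 344 180 30 -7 53 | 345 180 32 -2 57 | 346 180 33 2 60 | 347 180 31 5 59 | 348 180 21 5 50 | 344 181 35 -5 54 | 345 181 35 -1 56 | 346 181 33 2 55 | 347 181 32 6 56 | 348 181 28 8 53 | 343 182 38 -7 51 | 344 182 38 -3 52 | 345 182 30 -2 45 | 346 182 36 4 54 | 347 182 34 6 52 | 348 182 32 9 52 | 349 182 29 12 50 | t 12.45 pos [541.2  43.5 185.4] rpy [ 1.799e+02 -1.000e-01  5.260e+01] F [ 0.3  0.3 -0.4] open 0.15 grip 30.0 q [ 0.07  0.37 -0.33  1.81  0.14  0.99 -0.97]
shift [-0.3638 -0.4038  0.1839] turn 0
```

All four nuts show up in the bowl as separate clusters, at (r,l) of about (-18,-15), (-25,15), (12,-30) and (33,2) mm. Next the tray goes back to the clear table area.

```bash
python3 -m creep '[1,0,0,-0.01,0,1,0,0,-0.02,0]';python3 -c "
from h import *
plan(430,-300,170,166)"
```

```text
t: 12.65
tool_pos: [540.0, 43.3, 203.3]
ee_rot: [-3.141, 0.0, 0.918]
wrist_force: [0.8, 0.4, -1.9]
opening: 0.148
grip_force: 30.0
t 12.65 pos [540.   43.3 203.3] rpy [-180.     0.    52.6] F [ 0.8  0.4 -1.9] open 0.148 grip 30.0 q [ 0.08  0.35 -0.33  1.79  0.13  1.03 -0.96]
shift [-0.3395  0.1212  0.0334] turn -1.98
```

```bash
python3 -m creep '[1,-0.01,0.004,-0.004,-0.06,1,-0.028,0.01,-0.004,-0.16,1,-0.05,0.018,-0.004,-0.28,1,-0.072,0.026,-0.004,-0.4,1,-0.094,0.034,-0.004,-0.53,1,-0.116,0.042,-0.004,-0.66,1,-0.14,0.05,-0.004,-0.79,1,-0.164,0.059,-0.004,-0.92]';python3 -c "
from h import *
plan(430,-300,150,166)"
```

```text
t: 13.45
tool_pos: [487.1, -123.6, 207.2]
ee_rot: [3.142, 0.0, 1.843]
wrist_force: [0.0, -0.4, -2.1]
opening: 0.149
grip_force: 30.0
t 13.45 pos [ 487.1 -123.6  207.2] rpy [180.    0.  105.6] F [ 0.  -0.4 -2.1] open 0.149 grip 30.0 q [ 0.51  0.3  -0.46  1.86  0.15  1.02  0.26]
shift [-0.1545 -0.1025  0.0572] turn -1.054
```

```bash
python3 -m creep '[1,-0.02,-0.013,0.002,-0.13,1,-0.04,-0.026,0.006,-0.26,1,-0.06,-0.039,0.012,-0.39,1,-0.08,-0.053,0.02,-0.52,1,-0.1,-0.067,0.03,-0.65,1,-0.12,-0.08,0.04,-0.78,1,-0.137,-0.092,0.05,-0.9,1,-0.15,-0.1,0.055,-1.0]';python3 -c "
from h import *
plan(430,-300,80,166)"
```

```text
t: 14.25
tool_pos: [429.3, -295.5, 151.3]
ee_rot: [-3.141, -0.001, 2.841]
wrist_force: [0.6, -0.1, -2.1]
opening: 0.153
grip_force: 30.0
t 14.25 pos [ 429.3 -295.5  151.3] rpy [-1.800e+02 -1.000e-01  1.628e+02] F [ 0.6 -0.1 -2.1] open 0.153 grip 30.0 q [ 0.94  0.41 -0.58  1.88  0.28  0.93  1.5 ]
shift [-0.0021 -0.0041  0.0713] turn -0.056
```

```bash
python3 -m creep '[1,0,0,0.01,-0.03,1,0,0,0.025,-0.05,1,0,0,0.04,-0.056,1,0,0,0.055,-0.056,1,0,0,0.066,-0.056,1,0,0,0.074,-0.056,1,0,0,0.078,-0.056,1,0,0,0.078,-0.056]';python3 -m creep '[1,0,0,0.002,0,1,0,0,0.004,0,1,0,0,0.006,0]'
```

```text
t: 15.05
tool_pos: [432.5, -293.8, 74.9]
ee_rot: [-3.141, 0.003, 2.894]
wrist_force: [0.4, 1.1, 8.5]
opening: 0.151
grip_force: 30.0
t: 15.35
tool_pos: [437.3, -295.1, 72.5]
ee_rot: [-3.139, 0.013, 2.894]
wrist_force: [4.4, 1.6, 39.6]
opening: 0.143
grip_force: 30.0
```

```bash
python3 -m creep '[1,-0.004,0,-0.003,0,1,-0.01,0,-0.003,0,1,-0.016,0,-0.003,0,1,-0.022,0,-0.003,0]';python3 -c "
from h import *
plan(430,-300,80,166); save('side','s9'); prof('s9',36,-14,(437,-295))"
```

```text
t: 15.75
tool_pos: [451.9, -299.1, 71.0]
ee_rot: [-3.141, -0.001, 2.893]
wrist_force: [-2.9, 0.1, 1.0]
opening: 0.149
grip_force: 30.0
t 15.75 pos [ 451.9 -299.1   71. ] rpy [-180.    -0.   165.8] F [-2.9  0.1  1. ] open 0.149 grip 30.0 q [ 0.87  0.55 -0.53  1.91  0.38  0.79  1.45]
shift [ 0.0211 -0.0062 -0.009 ] turn -0.004
-30 6 [147. 162.] -24.0
-20 8 [155. 162.] -35.0
-10 6 [178. 189.] -36.0
30 3 [185. 189.] -37.0
40 9 [140. 161.] -34.0
50 4 [ 77. 140.] -2.0
60 14 [76. 87.] -6.0
```

```bash
python3 -m creep '[1,-0.004,0,0.003,0,1,-0.01,0,0.004,0,1,-0.016,0,0.005,0,1,-0.022,0,0.006,0,1,-0.028,0,0.007,0]';python3 -c "
from h import *
save('side','s10'); prof('s10',36,-14,(437,-295))"
```

```text
t: 16.3
tool_pos: [479.0, -306.1, 63.3]
ee_rot: [3.142, -0.001, 2.894]
wrist_force: [-1.7, 0.5, 2.0]
opening: 0.15
grip_force: 30.0
0 3 [147. 154.] 12.0
10 12 [141. 172.] -35.0
20 3 [180. 186.] -38.0
70 9 [143. 157.] -36.0
```

```bash
sed -i 's/W\[:,2\]>76/W[:,2]>zm/; s/sel=0/zm=76/' h.py; python3 -c "
from h import *
prof('s9',36,-14,(437,-295),3);print();prof('s10',36,-14,(437,-295),3)"
```

```text
-50 2 [5. 6.] -33.0
-40 3 [3. 5.] -40.0
-30 24 [  4. 162.] -7.0
-20 30 [  5. 162.] -35.0
-10 36 [  5. 189.] -38.0
0 25 [10. 51.] -38.0
10 29 [16. 56.] -38.0
20 28 [19. 58.] -38.0
30 25 [ 28. 189.] -38.0
40 31 [ 32. 161.] -37.0
50 21 [ 34. 140.] -32.0
60 44 [ 4. 87.] -20.0
70 23 [45. 76.] -27.0
80 6 [ 3. 60.] -12.0
90 3 [4. 5.] 12.0
100 2 [3. 3.] -5.0

-40 4 [3. 4.] 20.0
-20 8 [ 4. 36.] -12.0
-10 37 [ 4. 39.] -11.0
0 48 [  4. 154.] -2.0
10 41 [  8. 172.] -29.0
20 34 [  3. 186.] -38.0
30 26 [ 3. 51.] -38.0
40 24 [17. 53.] -38.0
50 23 [ 3. 51.] -38.0
60 19 [ 21. 177.] -38.0
70 28 [  3. 157.] -38.0
80 23 [ 4. 70.] -38.0
90 22 [ 3. 65.] -24.0
```

```bash
python3 -m creep '[1,-0.004,0,0.002,0,1,-0.008,0,0.004,0,1,-0.012,0,0.006,0,1,-0.014,0,0.008,0,1,-0.014,0,0.009,0]';python3 -c "
from h import *
save('side','s11'); prof('s11',36,-14,(437,-295),3)"
```

```text
t: 16.85
tool_pos: [494.0, -309.8, 55.0]
ee_rot: [-3.142, 0.002, 2.894]
wrist_force: [0.9, 0.2, 6.4]
opening: 0.148
grip_force: 30.0
-30 3 [3. 8.] -9.0
-20 5 [3. 9.] -8.0
-10 28 [ 4. 38.] -15.0
0 42 [ 4. 39.] -3.0
10 44 [ 6. 41.] -0.0
20 46 [  4. 149.] -17.0
30 38 [  5. 177.] -37.0
40 24 [ 8. 47.] -39.0
50 24 [ 9. 46.] -38.0
60 23 [10. 48.] -39.0
70 24 [ 3. 49.] -38.0
80 25 [  8. 169.] -38.0
90 27 [  4. 146.] -37.0
100 10 [ 6. 48.] -38.0
```

```bash
python3 -m creep '[1,0,0,0.002,0,1,0,0,0.004,0,1,0,0,0.005,0,1,0,0,0.005,0]';python3 -c "
from h import *
save('side','s12'); prof('s12',36,-14,(437,-295),3)"
```

```text
t: 17.3
tool_pos: [497.2, -310.7, 52.2]
ee_rot: [-3.141, 0.009, 2.894]
wrist_force: [7.1, -1.2, 11.7]
opening: 0.152
grip_force: 30.0
-50 4 [3. 7.] 1.0
-40 5 [4. 4.] 21.0
-20 2 [4. 4.] -37.0
-10 23 [ 7. 38.] -13.0
0 39 [ 3. 37.] -5.0
10 43 [ 7. 41.] 0.0
20 46 [  4. 144.] -11.0
30 42 [  3. 193.] -34.0
40 20 [ 3. 43.] -39.0
50 24 [ 6. 42.] -38.0
60 20 [ 5. 38.] -38.0
70 18 [11. 42.] -39.0
80 24 [  7. 162.] -37.0
90 28 [ 11. 143.] -38.0
100 12 [ 9. 35.] -38.0
```

```bash
python3 -m creep '[0.8,0,0,-0.001,0,0.6,0,0,-0.001,0,0.4,0,0,-0.001,0,0.2,0,0,-0.001,0,0.2,0,0,-0.001,0,0.2,0,0,-0.001,0,0.2,0,0,-0.001,0,0.2,0,0,-0.001,0]';python3 -m creep '[0.2,0,0,-0.005,0,0.2,0,0,-0.02,0,0.2,0,0,-0.045,0,0.2,0,0,-0.075,0,0.2,0,0,-0.1,0,0.2,0,0,-0.13,0,0.2,0,0,-0.15,0,0.2,0,0,-0.155,0]';python3 -c "
from h import *
save('side','s13'); prof('s13',36,-14,(437,-295),3)
e=np.radians(152.73-0); plan(489,-24,150,52.5)"
```

```text
t: 18.15
tool_pos: [492.7, -309.5, 50.7]
ee_rot: [-3.142, -0.0, 2.894]
wrist_force: [0.4, 0.3, 0.5]
opening: 0.76
grip_force: 0.0
t: 18.95
tool_pos: [494.1, -309.8, 209.5]
ee_rot: [-3.14, 0.005, 2.894]
wrist_force: [-0.0, 0.2, -0.5]
opening: 0.801
grip_force: 0.0
-50 2 [3. 3.] 2.0
-40 2 [4. 6.] 36.0
-30 5 [3. 4.] -7.0
-20 2 [4. 4.] -37.0
-10 15 [ 4. 39.] -13.0
0 36 [ 3. 39.] -4.0
10 39 [ 3. 40.] -3.0
20 43 [ 5. 37.] -7.0
30 39 [ 3. 40.] -11.0
40 25 [ 4. 38.] -32.0
50 24 [ 3. 37.] -32.0
60 26 [ 4. 40.] -33.0
70 24 [ 3. 38.] -29.0
80 25 [ 3. 37.] -32.0
90 28 [ 3. 42.] -30.0
100 20 [ 4. 39.] -31.0
t 19.0 pos [ 493.7 -309.8  208.6] rpy [-179.9    0.2  165.8] F [ 1.5 -0.9  0.4] open 0.802 grip 0.0 q [ 0.89  0.45 -0.59  1.67  0.27  1.1   1.54]
shift [0.0749 0.276  0.058 ] turn 1.977
```

```bash
python3 -c "
from h import *
for n in('top','side'):
    s,d=save(n,n+'14'); v,u=np.nonzero(d>0); W=worldv(n,u,v,d[v,u]); P=W[:,:2]-[552.5,59.2]; r=np.hypot(*P.T)
    for lo,hi in((88,120),(73,84)):
        k=(r>75)&(r<135)&(W[:,2]>lo)&(W[:,2]<hi); m=W[k].mean(0); print(n,lo,k.sum(),np.round(m,1),np.round(W[k][:,:2].std(0),1),np.hypot(*(m[:2]-[552.5,59.2])),np.degrees(np.arctan2(m[1]-59.2,m[0]-552.5)))
plan(489,-24,150,52.5)"
```

```text
top 88 43 [488.  -23.1 112.3] [4.8 4.5] 104.56816696204096 -128.09315493780025
top 73 303 [489.3 -22.8  79.4] [16.3 18.6] 103.50414063860782 -127.6215142197229
side 88 45 [488.2 -24.5 104.6] [5.2 5. ] 105.58163653085565 -127.51218778688066
side 73 134 [487.6 -27.8  78.1] [16.2 14. ] 108.51563781433579 -126.74275046763448
t 19.1 pos [ 492.5 -309.5  205.8] rpy [-180.     0.   165.8] F [-0.3  0.1 -0.2] open 0.804 grip 0.0 q [ 0.89  0.45 -0.59  1.67  0.28  1.1   1.54]
shift [0.0734 0.2759 0.0557] turn 1.977
```

```bash
python3 -c "
import cv2,numpy as np
im=cv2.imread('pics/top14.png'); s=cv2.imread('pics/side14.png')
a=cv2.resize(im[105:235,222:352],(400,400),interpolation=cv2.INTER_CUBIC); b=cv2.resize(s[135:285,290:440],(400,400),interpolation=cv2.INTER_CUBIC)
cv2.imwrite('pics/c14.png',np.hstack([a,b]))"
```

```text
(no output)
```

View pics/c14.png

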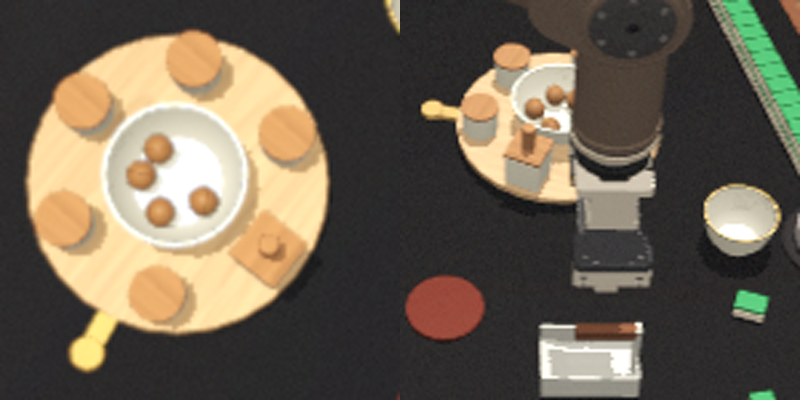

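The tray at (590,360) is empty and flat, and all four nuts are in the bowl in the top crop. The knob is at about (269,242). Next I'll grip it.

```bash
python3 -m creep '[0.2,0.005,-0.012,0,-0.08,0.2,0.01,-0.03,0,-0.2,0.2,0.015,-0.05,0,-0.33,0.2,0.02,-0.08,0,-0.46,0.2,0.02,-0.11,0,-0.59,0.2,0.02,-0.14,0,-0.72,0.2,0.02,-0.17,0,-0.85,0.2,0.02,-0.2,0,-0.98]';python3 -c "
from h import *
plan(488.3,-23.5,140,232.2)"
```

```text
t: 19.9
tool_pos: [423.2, -499.2, 204.1]
ee_rot: [3.139, 0.0, -2.404]
wrist_force: [0.2, 0.1, 0.6]
opening: 0.803
grip_force: 0.0
t 19.9 pos [ 423.2 -499.2  204.1] rpy [ 179.9    0.  -137.7] F [0.2 0.1 0.6] open 0.803 grip 0.0 q [ 1.25  0.62 -0.76  1.47  0.44  1.23  2.74]
shift [-0.3681  0.3081  0.0649] turn -0.173
```

```bash
python3 -m creep '[0.2,-0.012,0.01,0,0,0.2,-0.034,0.028,0,0,0.2,-0.064,0.054,0,0,0.2,-0.096,0.08,0,0,0.2,-0.128,0.107,0,0,0.2,-0.16,0.134,0,-0.03,0.2,-0.192,0.16,0,-0.06,0.2,-0.222,0.186,0,-0.1]';python3 -c "
from h import *
plan(488.3,-23.5,140,232.2)"
```

```text
t: 20.7
tool_pos: [464.2, -209.6, 204.7]
ee_rot: [3.14, -0.0, -2.308]
wrist_force: [0.6, 0.0, 0.1]
opening: 0.797
grip_force: 0.0
t 20.7 pos [ 464.2 -209.6  204.7] rpy [ 179.9   -0.  -132.2] F [0.6 0.  0.1] open 0.797 grip 0.0 q [ 0.99  0.41 -0.89  1.83  0.36  1.08  2.37]
shift [-0.154   0.1071  0.0648] turn -0.078
```

```bash
python3 -m creep '[0.2,-0.025,0.018,0,0,0.2,-0.052,0.036,0,0,0.2,-0.08,0.055,0,0,0.2,-0.106,0.074,0,-0.02,0.2,-0.13,0.091,0.01,-0.04,0.2,-0.146,0.102,0.025,-0.06,0.2,-0.154,0.107,0.045,-0.08,0.2,-0.154,0.107,0.055,-0.08]';python3 -c "
from h import *
plan(488.3,-23.5,84,232.2)"
```

```text
t: 21.5
tool_pos: [488.1, -24.2, 148.6]
ee_rot: [3.139, -0.001, -2.226]
wrist_force: [-0.6, -0.8, -0.8]
opening: 0.801
grip_force: 0.0
t 21.5 pos [488.1 -24.2 148.6] rpy [ 1.798e+02 -1.000e-01 -1.276e+02] F [-0.6 -0.8 -0.8] open 0.801 grip 0.0 q [ 0.63  0.46 -0.91  1.94  0.44  0.96  2.  ]
shift [-0.0007  0.0001  0.0646] turn 0.004
```

```bash
python3 -m creep '[0.2,-0.001,0,0.015,0,0.2,-0.001,0,0.033,0,0.2,-0.001,0,0.048,0,0.4,-0.001,0,0.059,0,0.7,-0.001,0,0.0635,0,1,-0.001,0,0.0635,0,1,-0.001,0,0.0635,0,1,-0.001,0,0.0635,0]';python3 -m creep '[1,0,0,0,0,1,0,0,0,0,1,0,0,0,0,1,0,0,0,0,1,0,0,0,0]';python3 -c "
from h import *
plan(488.3,-23.5,84,232.2)"
```

```text
t: 22.3
tool_pos: [490.7, -25.1, 87.9]
ee_rot: [-3.141, 0.001, -2.23]
wrist_force: [0.5, -0.1, 0.3]
opening: 0.411
grip_force: 0.0
t: 22.8
tool_pos: [490.2, -25.1, 87.4]
ee_rot: [-3.141, -0.0, -2.229]
wrist_force: [-3.3, 0.1, 5.1]
opening: 0.19
grip_force: 30.0
t 22.8 pos [490.2 -25.1  87.4] rpy [-180.    -0.  -127.7] F [-3.3  0.1  5.1] open 0.19 grip 30.0 q [ 0.56  0.54 -0.84  2.    0.54  0.83  1.9 ]
shift [-0.0001  0.0024  0.0034] turn 0.001
```

```bash
python3 -m creep '[1,0,0.003,0,0.03,1,0,0.0084,0,0.08,1,-0.0009,0.0157,0,0.15,1,-0.0021,0.023,0,0.22,1,-0.0038,0.03,0,0.29,1,-0.006,0.037,0,0.36,1,-0.0087,0.044,0,0.43,1,-0.0118,0.0506,0,0.5]';cat >> h.py <<'E'
def arc(step,n,goal=-207.27):
    o=monitor.get_obs(); p=o['tool_pos'][:2]-np.array([552.5,59.2]); a=np.degrees(np.arctan2(p[1],p[0])); a-=360*(a>0); yaw=np.degrees(o['ee_rot'][2])
    print('angle',round(a,2),'r',round(np.hypot(*p),1),'left',round(np.radians(a-goal),3),'yaw',round(yaw,1),'F',np.round(o['wrist_force'],1),'q',np.round(o['q'],2))
    for i in range(1,n+1):
        b=np.radians(a)-step*i; t=np.r_[105*np.cos(b)+552.5,105*np.sin(b)+59.2,o['tool_pos'][2]]
        print(np.round(R.from_euler('xyz',o['ee_rot']).inv().apply(t-o['tool_pos'])/1000,4)[:2],round(step*i,3))
E
python3 -c "
from h import *
arc(.07,8)"
```

```text
t: 23.6
tool_pos: [456.5, 15.1, 87.4]
ee_rot: [-3.141, -0.001, -2.733]
wrist_force: [-4.7, -2.3, 8.3]
opening: 0.187
grip_force: 30.0
angle -155.33 r 105.6 left 0.906 yaw -156.6 F [-4.7 -2.3  8.3] q [ 0.41  0.45 -0.73  2.09  0.44  0.76  1.39]
[-0.0007  0.0074] 0.07
[-0.0013  0.0147] 0.14
[-0.0024  0.0219] 0.21
[-0.004   0.0291] 0.28
[-0.0061  0.0361] 0.35
[-0.0088  0.043 ] 0.42
[-0.0118  0.0497] 0.49
[-0.0154  0.0561] 0.56
```

```bash
python3 -m creep '[1,-0.0007,0.0074,0,0.07,1,-0.0013,0.0147,0,0.14,1,-0.0024,0.022,0,0.21,1,-0.004,0.029,0,0.28,1,-0.006,0.036,0,0.35,1,-0.0088,0.043,0,0.42,1,-0.0118,0.0497,0,0.49,1,-0.0154,0.056,0,0.56]';python3 -c "
from h import *
arc(.07,5);arc(.349,1)"
```

```text
t: 24.4
tool_pos: [446.2, 73.5, 87.3]
ee_rot: [-3.14, -0.004, 2.991]
wrist_force: [-13.0, 2.8, 16.2]
opening: 0.184
grip_force: 30.0
angle -187.68 r 107.2 left 0.342 yaw 171.4 F [-13.    2.8  16.2] q [ 0.19  0.41 -0.59  2.1   0.34  0.73  0.79]
[-0.0024  0.0074] 0.07
[-0.003   0.0147] 0.14
[-0.0042  0.022 ] 0.21
[-0.0059  0.0291] 0.28
[-0.008   0.0361] 0.35
angle -187.68 r 107.2 left 0.342 yaw 171.4 F [-13.    2.8  16.2] q [ 0.19  0.41 -0.59  2.1   0.34  0.73  0.79]
[-0.008  0.036] 0.349
```

```bash
python3 -m creep '[1,0.001,0.007,0,0.07,1,0.001,0.0145,-0.001,0.14,1,0,0.021,-0.001,0.2,1,-0.001,0.027,-0.001,0.26,1,-0.0025,0.032,-0.001,0.31,1,-0.003,0.034,-0.001,0.33,1,-0.003,0.034,-0.001,0.33]';python3 -c "
from h import *
arc(.07,1)
s,d=save('side','s20'); im,dt=save('top','t20')
for n,d in(('side',d),('top',dt)):
    v,u=np.nonzero(d>0); W=worldv(n,u,v,d[v,u]); P=W[:,:2]-[552.5,59.2]; r=np.hypot(*P.T)
    k=(r>72)&(r<140)&(W[:,2]>73)&(W[:,2]<81); m=W[k].mean(0) if k.any() else 0; print(n,k.sum(),np.round(m,1))
"
```

```text
t: 25.1
tool_pos: [455.4, 107.5, 87.5]
ee_rot: [-3.142, -0.003, 2.664]
wrist_force: [-2.7, 5.6, -5.5]
opening: 0.186
grip_force: 30.0
angle -206.44 r 108.4 left 0.014 yaw 152.7 F [-2.7  5.6 -5.5] q [ 0.05  0.42 -0.51  2.07  0.3   0.72  0.45]
[-0.0036  0.0074] 0.07
side 61 [463.6  89.9  77.1]
top 1 [644.9 111.3  73.4]
```

```bash
cat > jars.py <<'E'
from h import *
def jars(f,n,c=(552.5,59.2)):
    d=np.load(f'pics/{f}.npy'); v,u=np.nonzero(d>0); W=worldv(n,u,v,d[v,u]); P=W[:,:2]-np.array(c); r=np.hypot(*P.T)
    M=np.zeros(d.shape,np.uint8); k=(r>78)&(r<132)&(W[:,2]>61)&(W[:,2]<69.5 if n=='top' else W[:,2]<72); M[v[k],u[k]]=1
    c_,L,st,cen=cv2.connectedComponentsWithStats(M)
    for i in range(1,c_):
        if st[i,4]<60: continue
        (cx,cy),_,_=cv2.minAreaRect(np.argwhere(L==i)[:,::-1].astype(np.float32)); w=hit(n,*cen[i],66)-np.r_[c,66]
        print(f,st[i,4],'ang',round(np.degrees(np.arctan2(w[1],w[0])),2),'r',round(np.hypot(*w[:2]),1), 'mod60',round(np.degrees(np.arctan2(w[1],w[0]))%60,2))
if __name__=='__main__':
    for f,n in(('top0','top'),('top14','top'),('t20','top'),('side14','side'),('s20','side')): jars(f,n); print()
E
python3 jars.py
```

```text
top0 235 ang -7.97 r 105.5 mod60 52.03
top0 244 ang 51.69 r 105.2 mod60 51.69
top0 236 ang -67.65 r 104.6 mod60 52.35
top0 240 ang 111.42 r 105.5 mod60 51.42
top0 248 ang 171.61 r 104.4 mod60 51.61

top14 236 ang -7.19 r 105.4 mod60 52.81
top14 241 ang 52.05 r 105.5 mod60 52.05
top14 230 ang -67.2 r 104.9 mod60 52.8
top14 254 ang 111.84 r 105.0 mod60 51.84
top14 244 ang 171.84 r 104.3 mod60 51.84

t20 239 ang -23.93 r 105.4 mod60 36.07
t20 232 ang 35.42 r 106.2 mod60 35.42
t20 237 ang -83.57 r 104.9 mod60 36.43
t20 225 ang -143.53 r 103.8 mod60 36.47

side14 98 ang 112.75 r 104.9 mod60 52.75
side14 100 ang 173.44 r 104.6 mod60 53.44

s20 102 ang 95.74 r 103.2 mod60 35.74
s20 95 ang 34.92 r 104.2 mod60 34.92
s20 106 ang -24.8 r 105.0 mod60 35.2
s20 119 ang -144.22 r 104.9 mod60 35.78
s20 121 ang -84.98 r 106.7 mod60 35.02
```

```bash
python3 - <<'E'
from h import *
from scipy.optimize import least_squares
J={}
for f,n in(('top14','top'),('t20','top'),('s20','side')):
    d=np.load(f'pics/{f}.npy'); s=cv2.imread(f'pics/{f}.png'); hsv=cv2.cvtColor(s,cv2.COLOR_BGR2HSV)
    v,u=np.nonzero(d>0); W=worldv(n,u,v,d[v,u]); P=W[:,:2]-[552.5,59.2]; r=np.hypot(*P.T)
    M=np.zeros(d.shape,np.uint8); k=(r>78)&(r<132)&(W[:,2]>61)&(W[:,2]<70); M[v[k],u[k]]=1
    _,L,st,cen=cv2.connectedComponentsWithStats(M); C=np.array([hit(n,*cen[i],66)[:2] for i in range(1,len(st)) if st[i,4]>60])
    # fit centre + phase with 60deg pattern
    def res(p):
        D=C-p[:2]; a=np.arctan2(D[:,1],D[:,0]); k=np.round((a-p[2])/(np.pi/3)); t=p[2]+k*np.pi/3
        return (D-105*np.c_[np.cos(t),np.sin(t)]).ravel()
    p=least_squares(res,[552.5,59.2,np.radians(52 if f=='top14' else 35.5)]); x=p.x
    rr=np.hypot(*(W[:,:2]-x[:2]).T); h=hsv[v,u]
    y=(rr>162)&(rr<195)&(h[:,0]>17)&(h[:,0]<32)&(h[:,1]>90)&(h[:,2]>120)&(W[:,2]<20)&(W[:,0]<470); t=np.array(hit(n,u[y].mean(),v[y].mean(),10))[:2]-x[:2]
    ta=np.degrees(np.arctan2(t[1],t[0])); print(f,len(C),'centre',np.round(x[:2],1),'phase',round(np.degrees(x[2]),2),'rms',round(np.sqrt(np.mean(p.fun**2)),2),'tongue',y.sum(),round(np.hypot(*t),1),round(ta,2),'left deg',round(np.degrees(x[2])-(ta%60),2))
E
```

```text
top14 5 centre [553.2  59.7] phase 52.34 rms 0.26 tongue 105 176.0 152.74 left deg 19.61
t20 4 centre [553.4  59.3] phase 35.83 rms 0.35 tongue 0 nan nan left deg nan
s20 5 centre [552.2  57.9] phase 35.39 rms 0.4 tongue 47 173.6 152.88 left deg 2.51<stdin>:15: RuntimeWarning: Mean of empty slice.
  ret = ret.dtype.type(ret / rcount)
```

```bash
cat > left.py <<'E'
from h import *
from scipy.optimize import least_squares
import sys
o=monitor.get_obs(); print('tool',np.round(o['tool_pos'],1),'yaw',round(np.degrees(o['ee_rot'][2]),1),'F',np.round(o['wrist_force'],1),'dq',np.abs(o['dq']).max().round(3),'t',o['t'])
for n,ta in(('top',152.74),('side',152.88)):
    s,d=save(n,n+sys.argv[1]); v,u=np.nonzero(d>0); W=worldv(n,u,v,d[v,u]); r=np.hypot(*(W[:,:2]-[552.5,59.2]).T)
    M=np.zeros(d.shape,np.uint8); k=(r>78)&(r<132)&(W[:,2]>61)&(W[:,2]<70); M[v[k],u[k]]=1
    _,L,st,cen=cv2.connectedComponentsWithStats(M); C=np.array([hit(n,*cen[i],66)[:2] for i in range(1,len(st)) if st[i,4]>60])
    def res(p):
        D=C-p[:2]; a=np.arctan2(D[:,1],D[:,0]); t=p[2]+np.round((a-p[2])/(np.pi/3))*np.pi/3
        return (D-105*np.c_[np.cos(t),np.sin(t)]).ravel()
    p=least_squares(res,[552.5,59.2,np.radians(33)],loss='soft_l1'); print(n,len(C),np.round(p.x[:2],1),'left',round(np.degrees(p.x[2])-ta%60,2),'rms',round(np.sqrt(np.mean(res(p.x)**2)),2))
E
python3 -m creep '[1,0,0.002,0,0.02,1,0,0.004,0,0.03,1,-0.0005,0.005,0,0.04,1,-0.0005,0.005,0,0.04,1,-0.0005,0.005,0,0.04]';python3 left.py a
```

```text
t: 25.7
tool_pos: [457.4, 111.6, 87.4]
ee_rot: [-3.141, -0.003, 2.625]
wrist_force: [-6.3, 5.5, -1.8]
opening: 0.188
grip_force: 30.0
tool [457.4 111.6  87.4] yaw 150.4 F [-6.3  5.5 -1.8] dq 0.003 t 25.7
top 4 [553.4  59.4] left 0.46 rms 0.28
side 5 [551.9  57.9] left 0.03 rms 0.43
```

```bash
python3 -m creep '[1,0.001,0.0004,0,0,1,0.001,0.0004,0,0,1,0.001,0.0004,0,0,1,0.001,0.0004,0,0,1,0.001,0.0004,0,0]';python3 left.py b; python3 - <<'E'
from h import *
# nuts still in bowl
s=cv2.imread('pics/sideb.png'); d=np.load('pics/sideb.npy'); h=cv2.cvtColor(s,cv2.COLOR_BGR2HSV)
v,u=np.nonzero((d>0)&(h[...,1]>110)&(h[...,0]<16)); W=worldv('side',u,v,d[v,u]); r=np.hypot(*(W[:,:2]-[552.5,58.5]).T); k=(r<58)&(W[:,2]>30)&(W[:,2]<70)
M=np.zeros(d.shape,np.uint8); M[v[k],u[k]]=1; _,L,st,c=cv2.connectedComponentsWithStats(M); print([(int(a[4]),np.round(b).tolist()) for a,b in zip(st[1:],c[1:]) if a[4]>8])
E
```

```text
t: 26.3
tool_pos: [457.4, 111.7, 87.5]
ee_rot: [-3.141, -0.003, 2.624]
wrist_force: [-4.4, 5.2, -5.5]
opening: 0.188
grip_force: 30.0
tool [457.4 111.7  87.5] yaw 150.4 F [-4.4  5.2 -5.5] dq 0.002 t 26.3
top 4 [553.1  59.2] left 0.64 rms 0.3
side 5 [552.6  58. ] left 0.07 rms 0.54
[(35, [349.0, 170.0]), (33, [341.0, 175.0]), (59, [357.0, 177.0])]
```

```bash
python3 -m creep '[1,0,0.0007,0,0,1,0,0.0007,0,0,1,0,0.0007,0,0,1,0,0.0007,0,0,1,0,0.0007,0,0]';python3 left.py c && python3 -c "
from workcell import ticket; print(ticket.job_done())"
```

```text
t: 26.9
tool_pos: [457.6, 112.1, 87.5]
ee_rot: [-3.14, -0.003, 2.624]
wrist_force: [-4.7, 3.8, -4.9]
opening: 0.188
grip_force: 30.0
tool [457.6 112.1  87.5] yaw 150.4 F [-4.7  3.8 -4.9] dq 0.002 t 26.9
top 4 [553.2  59.4] left 0.26 rms 0.4
side 5 [552.1  58.3] left -0.09 rms 0.65
the job is handed in; nothing more can be done
None
```

The job is handed in at 27 s: the four walnuts are in the bowl, the empty tray is flat on the table, and the gripper still holds the square jar's knob within about 0.3° of the brass tongue; one mistyped move swung the open gripper clear of the table things and took the last joint to its 2.74 rad limit.

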